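# Tip the large toy wheels into the blue bowl

## Task

Two look-alike trays hold spare wooden toy wheels, one tray three large wheels and the other three small ones. Lift the tray with the large wheels by its green bar and, holding its open end just above the blue bowl, tip it so that all three slide into the bowl; then set the empty tray down flat on the shelf and let go. Do not touch any wheel with the fingers, and leave the bowl, the tray of small wheels and the other toys where they are.

Things in the scene. Friction and masses are not known exactly. Their poses are not given: they have to be found in the camera images.
- tray_large: plywood tray of the three large wheels, 38 mm diameter; the trays look alike. 166 (x) x 116 mm (y), floor and walls 6 mm thick, walls 30 mm high on both sides and the +x end; the -x end is open. Over the middle an arch: 16 mm posts on the side walls, and a green bar along y, 14 mm thick (x), z 77 to 95 mm, 116 mm long. About 220 g. Origin: centre of underside; z up
- tray_large_handle (a point): centre of the green bar of tray_large, 86 mm above the tray's underside; same axes as the tray
- tray_large_lip (a point): middle of the open (-x) edge of tray_large's floor, on its upper surface, 83 mm from the tray's middle; same axes as the tray
- large0: wooden toy wheel with red hub, one of the three large wheels, 38 mm diameter, 20 mm thick, at the start lying flat in tray_large. Origin: centre of one flat face (the underside at the start); z is the wheel's axle
- large0_center (a point): the middle of wheel large0
- large1: wooden toy wheel with red hub, one of the three large wheels, 38 mm diameter, 20 mm thick, at the start lying flat in tray_large. Origin: centre of one flat face (the underside at the start); z is the wheel's axle
- large1_center (a point): the middle of wheel large1
- large2: wooden toy wheel with red hub, one of the three large wheels, 38 mm diameter, 20 mm thick, at the start lying flat in tray_large. Origin: centre of one flat face (the underside at the start); z is the wheel's axle
- large2_center (a point): the middle of wheel large2
- tray_small: plywood tray of the three small wheels, 24 mm diameter; the trays look alike. 166 (x) x 116 mm (y), floor and walls 6 mm thick, walls 30 mm high on both sides and the +x end; the -x end is open. Over the middle an arch: 16 mm posts on the side walls, and a green bar along y, 14 mm thick (x), z 77 to 95 mm, 116 mm long. About 220 g. Origin: centre of underside; z up
- tray_small_handle (a point): centre of the green bar of tray_small, 86 mm above the tray's underside; same axes as the tray
- tray_small_lip (a point): middle of the open (-x) edge of tray_small's floor, on its upper surface, 83 mm from the tray's middle; same axes as the tray
- small0: wooden toy wheel with red hub, one of the three small wheels, 24 mm diameter, 20 mm thick, at the start lying flat in tray_small. Origin: centre of one flat face (the underside at the start); z is the wheel's axle
- small0_center (a point): the middle of wheel small0
- small1: wooden toy wheel with red hub, one of the three small wheels, 24 mm diameter, 20 mm thick, at the start lying flat in tray_small. Origin: centre of one flat face (the underside at the start); z is the wheel's axle
- small1_center (a point): the middle of wheel small1
- small2: wooden toy wheel with red hub, one of the three small wheels, 24 mm diameter, 20 mm thick, at the start lying flat in tray_small. Origin: centre of one flat face (the underside at the start); z is the wheel's axle
- small2_center (a point): the middle of wheel small2
- bowl: blue ceramic bowl, mouth 170 mm across outside, about 155 mm inside, rim 65 mm high, standing loose, 550 g. Origin: centre of the underside; z up
- bowl_rim (a point): centre of the bowl's mouth, at rim height
- car: black plastic race car, 138 x 56 x 40 mm; bystander. Origin under its centre, x along its length
- clip: steel spring clip on a 45 x 55 mm base, holding a wooden track piece upright, 132 mm high in all; bystander. Origin under its centre
- bulldozer: yellow die-cast bulldozer, about 105 x 78 x 64 mm; bystander. Origin under its centre, x along its length
- helicopter: grey plastic helicopter, about 150 x 150 x 65 mm with its rotor; bystander. Origin under its centre, x along its length
Things that resemble listed ones, but are neither listed nor needed, are in the scene too. Several things have the shape of the bowl; the one meant has the colours described above.

How it is judged:
By the outcome, as a careful person would: the job done as asked, in the order asked, and still so for the second after the job is handed in, with the robot touching nothing.
It also fails if it takes over 61 s, if anything falls off the work surface, if the arm or the gripper's body presses on something with over 40 N, if the wrist force passes 120 N, or if a joint passes its speed limit or range.

## Robot

A 6-joint arm with a two-finger parallel gripper is mounted at the origin on the work surface. World frame = base frame: x ahead of the robot, y to its left, z up, the work surface at z = 0. Lengths are in m, angles in rad, forces in N, time in s.
With the tool pointing down it reaches from about 0.275 to 0.825 m from the base axis. Payload 4.9 kg.
Tool frame: the origin (TCP) lies midway between the tips of the shut fingers; the grasp point (between the pads) lies 19 mm behind it (bot.grip_depth is the distance from the TCP to the grasp point, in m); z points along the fingers, y is the line along which they close (so a half turn about z gives the same grasp; the last joint's range is limited). The gripper opens to 85 mm and grips with 20 to 120 N. Pads are 22 mm wide; open, the fingers measure 114 mm over their backs; the gripper's body (76 mm by 85 mm) begins 54 mm behind the grasp point. The pads swing forward as they close: fully open they stand 13 mm farther back than shut.
Start: joints at [-1.48, 0.326, -0.193, 1.052, 0, 1.437], TCP at [0.123, -0.536, 0.231] pointing down, gripper open.
Joint ranges: [-2.65, 2.65], [-0.97, 1.79], [-1.3, 1.35], [-1.93, 2.1], [-1.47, 1.37], [-3.14, 3.14]. Speed limits (rad/s): [2.57, 2.57, 3.14, 3.14, 3.14, 3.14].

## Interface

Orientations are given as a unit quaternion [w, x, y, z].
In Python, from cell import bot gives the robot as it stands. Calls block until the motion is done:
- bot.move_pose(position, orientation): joint-space move of the TCP to a pose.
- bot.move_linear(position, speed=0.15, rotation=None, until_force=None): straight line of the TCP; rotation=None keeps the orientation; speed is the mean speed in m/s. With until_force (N) it stops when the force on the tool has changed by that much, and returns True; else False.
- bot.goto_joints(angles): joint-space move.
- bot.set_gripper(opening, grasp_force=None): opening from 0.0 (shut) to 1.0 (fully open); grasp_force is the grip in N (None keeps the last); returns when the fingers have stopped.
- bot.wait(seconds).
- bot.solve_ik(position, orientation): joint angles nearest the present ones, or None.
- bot.camera(name): name is "side" or "top"; returns the picture (480x640x3 uint8, red, green, blue); there is no depth.
- bot.calibration(name): a dict with "mtx" (3x3 intrinsics, pixels), "k1" (the pictures are not rectified: a ray, as slopes to the right and down, at radius r is drawn at 1 + k1 r^2 times it, then the intrinsics apply), "extrinsics" (4x4, takes a point from world to camera coordinates). Camera axes: x right, y down, z forward; pixel columns grow to the right and rows downward; lengths in m; the calibration is good to about 2 mm. A picture is of the moment at which its call begins. calibration takes no time and is no camera call.
A pose or a line that the arm cannot do raises bot.PlanningError and nothing moves.
- bot.close_job(): hands the job in; it is judged then, once.
Trained networks look in the newest picture that a camera, given by its name, has taken for a name from the list of things; names that differ only in an ending like _2 or _b are one class to them, and where a whole thing is asked for, a point or a joint stands for the part that bears it (a point fixed in the world has none). Each returns a list of dicts, best first, with "confidence" (0 to 1); they miss things now and then, are a little off and sometimes report something else, mostly with a low value. They report only what shows in the picture. A call takes as long as a camera call. They do not tell look-alikes from the thing itself.
- bot.search_frame(camera, thing): "bbox" ([left, top, width, height] in pixels, round what is visible of it).
Readings, each from a call of its own:
- bot.read_clock(): time.
- bot.read_joint_positions(): joint angles.
- bot.read_joint_vel(): joint speeds.
- bot.read_joint_efforts(): joint torques, N m.
- bot.read_position(): TCP position.
- bot.read_tool_rot(): TCP orientation.
- bot.read_ft_force(): force on the tool from outside, world axes, zero at the start.
- bot.read_moment(): the same for the moment, N m.
- bot.read_gripper_width(): opening from 0.0 (shut) to 1.0 (fully open).
- bot.read_finger_force(): force on a finger pad.
Only numpy, scipy, OpenCV 4.12 (cv2) and the standard library are available. Lean on these libraries where they do the work, as an engineer would, in place of code of your own. Each camera call takes 0.05 s, during which the arm holds its last target. There are 200 camera calls.

## Working session

There is one attempt and no reset: what is moved stays moved. The work goes in short steps, each a Python script; the robot and the scene stay as the last script left them, time stands still between calls to the robot, and variables do not carry over. Pictures are saved under pics/ and viewed, at most 10 in all, crops included, and the job is handed in when it is done.

```bash
mkdir -p pics; ls; python3 - <<'E'
from cell import bot
import cv2,numpy as np
for n in("top","side"):
    im=bot.camera(n); cv2.imwrite(f"pics/{n}0.png",im[:,:,::-1])
    c=bot.calibration(n); print(n,c["mtx"].tolist(),c["k1"],np.round(c["extrinsics"],4).tolist())
    for t in("tray_large","tray_large_handle","tray_large_lip","large0","small0","bowl","car","clip","bulldozer","helicopter"):
        print(t,[(np.round(d["bbox"]).astype(int).tolist(),round(d["confidence"],2)) for d in bot.search_frame(n,t)])
print(bot.read_clock())
E
```

```text
pics
top [[515.1380750033582, 0.0, 319.1618322224143], [0.0, 515.1380750033582, 245.34407846524186], [0.0, 0.0, 1.0]] -0.07621639716966278 [[-0.0263, -0.9994, -0.0215, 0.0319], [-0.9979, 0.0275, -0.0586, 0.4709], [0.0592, 0.0199, -0.998, 1.1048], [0.0, 0.0, 0.0, 1.0]]
tray_large [([148, 180, 68, 78], 0.71)]
tray_large_handle [([149, 180, 66, 76], 0.56)]
tray_large_lip [([147, 179, 69, 77], 0.97)]
large0 [([192, 199, 18, 13], 0.82), ([179, 230, 15, 16], 0.8), ([168, 191, 18, 20], 0.78), ([489, 172, 12, 9], 0.24)]
small0 []
bowl [([135, 314, 72, 80], 0.85), ([463, 250, 82, 81], 0.72), ([304, 172, 80, 79], 0.7), ([439, 345, 83, 85], 0.58)]
car [([250, 251, 31, 72], 0.77)]
clip [([395, 272, 36, 28], 0.75)]
bulldozer [([364, 87, 54, 58], 0.68)]
helicopter [([232, 74, 70, 77], 0.67), ([147, 181, 71, 78], 0.65), ([446, 145, 78, 86], 0.56)]
side [[476.1854326080326, 0.0, 321.64001797416745], [0.0, 476.1854326080326, 247.91195561256444], [0.0, 0.0, 1.0]] -0.10617553026862858 [[-0.9627, -0.27, -0.0191, 0.4708], [-0.1473, 0.5819, -0.7998, 0.1396], [0.2271, -0.7671, -0.6, 1.004], [0.0, 0.0, 0.0, 1.0]]
tray_large [([199, 322, 103, 89], 0.91), ([218, 363, 14, 23], 0.54)]
tray_large_handle [([200, 320, 104, 89], 0.67)]
tray_large_lip [([198, 318, 107, 93], 0.88)]
large0 [([262, 364, 14, 23], 0.91), ([231, 346, 21, 19], 0.7), ([218, 364, 16, 22], 0.47)]
small0 []
bowl [([351, 358, 105, 90], 0.96), ([367, 170, 62, 43], 0.94), ([436, 202, 60, 32], 0.84), ([270, 224, 71, 55], 0.69), ([328, 194, 6, 7], 0.36)]
car [([317, 302, 72, 40], 0.92)]
clip [([372, 197, 24, 48], 0.69), ([163, 250, 67, 54], 0.5)]
bulldozer [([221, 210, 42, 27], 0.88)]
helicopter [([162, 250, 66, 56], 0.82)]
1.1
```

View pics/top0.png

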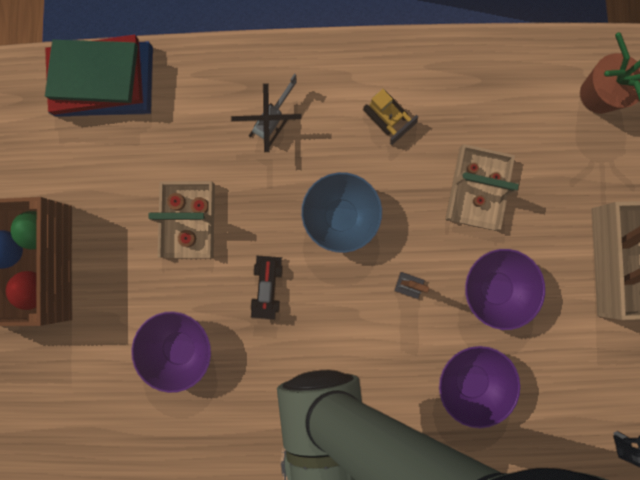

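View pics/side0.png

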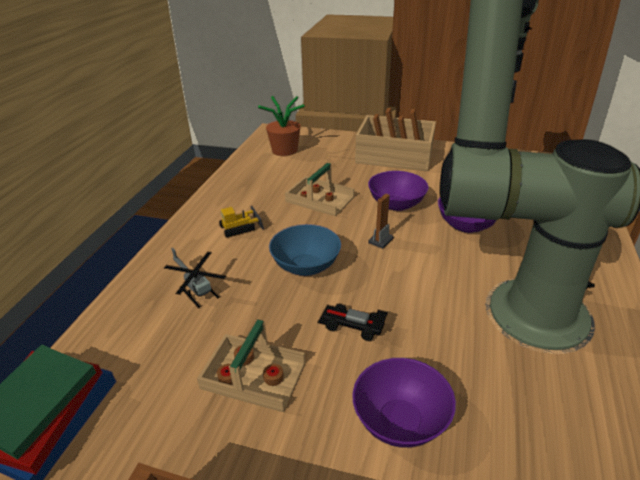

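The top view shows the left tray (about 187,220) with wheels about 18 px across, so those are the large ones. The right tray (about 483,190) has wheels of about 12 px. The blue bowl is at (342,212), or (305,252) in the side view. Next I'll zoom in to find the open end.

```bash
cat >h.py <<'E'
import numpy as np,cv2
from cell import bot
def und(n,uv):
    c=bot.calibration(n);d=(np.asarray(uv,float)-c["mtx"][:2,2])/c["mtx"][0,0];s=d.copy()
    for _ in range(30): s=d/(1+c["k1"]*(s@s))
    return s
def ray(n,uv):
    E=bot.calibration(n)["extrinsics"];s=und(n,uv);R=E[:3,:3]
    d=R.T@np.r_[s,1];return -R.T@E[:3,3],d/np.linalg.norm(d)
def at_z(n,uv,z):
    o,d=ray(n,uv);return o+d*(z-o[2])/d[2]
def tri(a,b):
    (o,d),(p,e)=ray("top",a),ray("side",b)
    t=np.linalg.lstsq(np.c_[d,-e],p-o,rcond=None)[0];P,Q=o+d*t[0],p+e*t[1]
    return (P+Q)/2,np.linalg.norm(P-Q)
def proj(n,P):
    c=bot.calibration(n);q=c["extrinsics"]@np.r_[P,1];s=q[:2]/q[2]
    return c["mtx"][:2,2]+c["mtx"][0,0]*s*(1+c["k1"]*(s@s))
E
python3 - <<'E'
import cv2,numpy as np
from h import *
t=cv2.imread("pics/top0.png");s=cv2.imread("pics/side0.png")
f=lambda im,x,y,w,h:cv2.resize(im[y:y+h,x:x+w],(400,300),interpolation=cv2.INTER_CUBIC)
cv2.imwrite("pics/crop.png",np.vstack([np.hstack([f(t,125,165,128,96),f(t,420,140,128,96)]),np.hstack([f(s,185,312,136,102),f(s,270,155,100,75)])]))
def comps(im,roi,cond):
    h=cv2.cvtColor(im,cv2.COLOR_BGR2HSV).astype(int);m=cond(h).astype(np.uint8);k=np.zeros_like(m);x,y,w,hh=roi;k[y:y+hh,x:x+w]=1;m*=k
    n,l,st,c=cv2.connectedComponentsWithStats(m);i=1+np.argmax(st[1:,4]);ys,xs=np.where(l==i);return np.c_[xs,ys].astype(np.float32)
g=lambda h:(h[...,0]>55)&(h[...,0]<95)&(h[...,1]>90)&(h[...,2]>25)
for n,rt,rs in(("L",(140,170,90,100),(190,310,120,105)),("S",(440,140,90,100),(280,160,80,55))):
    A=comps(t,rt,g);B=comps(s,rs,g)
    for nm,X in(("top",A),("side",B)):
        r=cv2.minAreaRect(X);print(n,nm,len(X),np.round(X.mean(0),1),np.round(r[1],1),round(r[2],1),"x",X[:,0].min(),X[:,0].max(),"y",X[:,1].min(),X[:,1].max(),np.round(cv2.boxPoints(r)).tolist())
    print(tri(A.mean(0),B.mean(0)))
b=lambda h:(h[...,0]>95)&(h[...,0]<115)&(h[...,1]>90)&(h[...,2]>40)
A=comps(t,(290,160,110,105),b);e=cv2.fitEllipse(cv2.convexHull(A));print("bowl top",e,at_z("top",e[0],.065))
B=comps(s,(260,215,90,70),b);print("bowl side x",B.min(0),B.max(0))
P=at_z("top",e[0],.065)
for a in np.arange(0,6.28,np.pi/2): print(proj("side",P+.085*np.array([np.cos(a),np.sin(a),0])),proj("top",P+.085*np.array([np.cos(a),np.sin(a),0])))
E
```

```text
Traceback (most recent call last):
ValueError: attempt to get argmax of an empty sequence
```

View pics/crop.png

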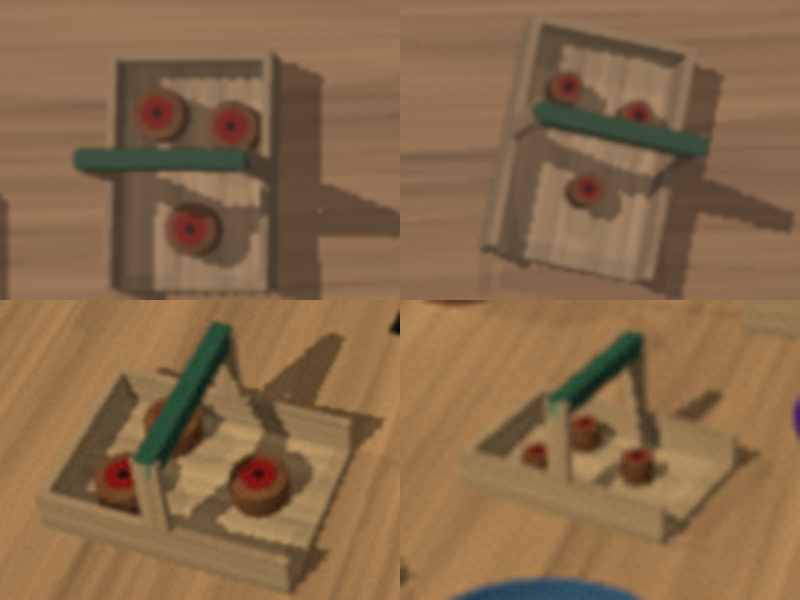

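The crop confirms it: the left tray has the large wheels, and its open end points down in the image, towards the robot. The green mask threshold was too strict, so I'll loosen it.

```bash
python3 - <<'E'
import cv2,numpy as np
from h import *
t=cv2.imread("pics/top0.png");s=cv2.imread("pics/side0.png")
def comps(im,roi,cond):
    m=cond(im.astype(int)).astype(np.uint8);k=np.zeros_like(m);x,y,w,hh=roi;k[y:y+hh,x:x+w]=1;m*=k
    n,l,st,c=cv2.connectedComponentsWithStats(m);i=1+np.argmax(st[1:,4]);ys,xs=np.where(l==i);return np.c_[xs,ys].astype(np.float32)
g=lambda h:(h[...,1]>h[...,2]+8)
for n,rt,rs in(("L",(140,170,90,100),(190,310,120,105)),("S",(440,140,90,100),(280,160,80,55))):
    A=comps(t,rt,g);B=comps(s,rs,g)
    E=[]
    for nm,X in(("top",A),("side",B)):
        r=cv2.minAreaRect(X);c=np.array(r[0]);bx=cv2.boxPoints(r);d=[bx[1]-bx[0],bx[2]-bx[1]];d=max(d,key=np.linalg.norm)/2
        E.append((c,d));print(n,nm,len(X),X.mean(0),c,np.round(r[1],1),d)
    print(tri(E[0][0],E[1][0]),at_z("top",E[0][0],.095))
    dt=E[0][1]*np.sign(E[0][1][0]);ds=E[1][1]*np.sign(-E[1][1][1])
    for q in(-1,1): print(" end",tri(E[0][0]+q*dt,E[1][0]+q*ds),at_z("top",E[0][0]+q*dt,.095)) 
b=lambda h:(h[...,0]>h[...,2]+15)
A=comps(t,(290,160,110,105),b);e=cv2.fitEllipse(cv2.convexHull(A));P=at_z("top",e[0],.065);print("bowl top",e,P)
B=comps(s,(260,215,90,75),b);print("bowl side",B.min(0),B.max(0))
a=np.arange(0,6.28,.05)
for n in("top","side"):
    q=np.array([proj(n,P+.085*np.array([np.cos(x),np.sin(x),0])) for x in a]);print(n,q.min(0),q.max(0))
# tray outline check on top image: project from handle estimate
for n,uv in(("floor corner open L",(161,258)),("open R",(210,258)),("far L",(161,184)),("far R",(212,182))): print(n,at_z("top",uv,.03))
for n,uv in(("helicopter",(267,116)),("car",(266,288)),("bulldozer",(391,116)),("clip",(411,286)),("purple",(172,352))): print(n,at_z("top",uv,.04))
E
```

```text
L top 322 [175.8292  215.49689] [176.  215.5] [54.  5.] [27.  0.]
L side 474 [247.346  344.5232] [247.60377502 344.11325073] [ 9.7 54.4] [ 13.20755 -23.77359]
(array([0.53627326, 0.31041313, 0.08958859]), np.float64(0.0008467277493330856)) [0.53599827 0.30892895 0.095     ]
 end (array([0.53741224, 0.36660151, 0.09084403]), np.float64(0.0018841706726376087)) [0.53778463 0.36547021 0.095     ]
 end (array([0.53366738, 0.25304593, 0.0933982 ]), np.float64(0.0016298291872268071)) [0.53425584 0.25291068 0.095     ]
S top 326 [489.9632  180.92638] [490.12771606 180.91827393] [55.5  6.2] [27.12001   5.953186]
S side 140 [319.16428 172.22144] [318.57214355 173.08764648] [ 5.9 27.7] [10.673187 -8.789688]
(array([ 0.59043451, -0.3366977 ,  0.08576288]), np.float64(0.0007093021716097638)) [ 0.58845256 -0.33382183  0.095     ]
 end (array([ 0.60462744, -0.28118187,  0.08543748]), np.float64(0.001565472331193632)) [ 0.60204119 -0.27880612  0.095     ]
 end (array([ 0.57512664, -0.39182279,  0.08815306]), np.float64(0.0018255730253097235)) [ 0.57490378 -0.38909228  0.095     ]
bowl top ((341.462158203125, 212.04368591308594), (78.5386734008789, 78.98860168457031), 110.25584411621094) [ 0.53661212 -0.03006488  0.065     ]
bowl side [270. 225.] [340. 274.]
top [300.64143244 171.68816298] [382.34851646 252.86734997]
side [268.4584887  223.69869169] [341.42944414 267.15220262]
floor corner open L [0.45257694 0.36248501 0.03      ]
open R [0.44977057 0.25483723 0.03      ]
far L [0.61465285 0.36155489 0.03      ]
far R [0.61509871 0.24842278 0.03      ]
helicopter [0.75431618 0.12446423 0.04      ]
car [0.38259426 0.13366645 0.04      ]
bulldozer [ 0.74563393 -0.14395183  0.04      ]
clip [ 0.37875071 -0.17286521  0.04      ]
purple [0.25119101 0.33799536 0.04      ]
```

Measured positions:
- **Handle:** about (0.536, 0.310), z about 0.09, yaw about 0.
- **Bowl:** centre (0.537, -0.030). The projected rim matches the side view.

Next I'll check IK for the tilts and then grasp.

```bash
cat >>h.py <<'E'
from scipy.spatial.transform import Rotation as Ro
H=np.array([.536,.310,.086]); BOWL=np.array([.5366,-.030]); YAW=-.02
GD=bot.grip_depth
def pose(h,th=0,yaw=0,sg=1):
    "tool pose with the handle at h, tray yawed, open end tipped down by th (rad)"
    R=Ro.from_euler("z",yaw)*Ro.from_euler("y",-th)*Ro.from_matrix(np.array([[0,sg,0],[sg,0,0],[0,0,-1.]]).astype(float))
    q=R.as_quat(scalar_first=True); return (np.asarray(h)+GD*R.as_matrix()[:,2]).tolist(),q.tolist()
def lip_pose(lip,th,yaw=0,sg=1):
    R=Ro.from_euler("z",yaw)*Ro.from_euler("y",-th)
    return pose(np.asarray(lip)-R.apply([-.083,0,-.080]),th,yaw,sg)
E
python3 - <<'E'
from h import *
print(GD)
for sg in(1,-1):
  print(sg,"grasp",np.round(bot.solve_ik(*pose(H,0,YAW,sg)),2))
  for yaw in(0,):
    for d in (0,20,40,50,60,70):
      q=bot.solve_ik(*lip_pose([BOWL[0]+.03,BOWL[1],.088],np.radians(d),yaw,sg)); print(yaw,d,None if q is None else np.round(q,2))
E
```

```text
0.0187
1 grasp [ 0.41  0.6  -0.21  0.76  0.    2.  ]
0 0 [-0.16  0.57 -0.02  0.98  0.    1.41]
0 20 [-0.2   0.28 -0.49  0.46  0.07  1.38]
0 40 [-0.26  0.09 -0.93 -0.13  0.17  1.37]
0 50 [-0.3   0.09 -1.14 -0.5   0.23  1.37]
0 60 None
0 70 None
-1 grasp [ 0.41  0.6  -0.21  0.76  0.   -1.15]
0 0 [-0.16  0.57 -0.02  0.98  0.   -1.73]
0 20 [-0.2   0.28 -0.49  0.46  0.07 -1.76]
0 40 [-0.26  0.09 -0.93 -0.13  0.17 -1.77]
0 50 [-0.3   0.09 -1.14 -0.5   0.23 -1.77]
0 60 None
0 70 None
```

```bash
python3 - <<'E'
from h import *
for sg in(1,-1):
  for y in (-120,-90,-60,-30,0,30,60,90,120,150,180):
    o=[]
    for d in (0,20,40,50,55,60,65,70):
      yw=np.radians(y);q=bot.solve_ik(*lip_pose([BOWL[0]+.025*np.cos(yw),BOWL[1]+.025*np.sin(yw),.088],np.radians(d),yw,sg)); o.append(None if q is None else np.round(q,2).tolist())
    print(sg,y,[a is not None for a in o],o[0],o[5])
E
```

```text
1 -120 [True, True, True, True, True, True, True, True] [-0.4, 0.31, -0.45, 0.82, 0.0, -3.02] [0.17, 0.93, 0.28, 1.75, -0.73, -2.11]
1 -90 [True, True, True, True, True, True, True, True] [-0.38, 0.4, -0.3, 0.87, 0.0, 2.76] [0.26, 0.66, -0.22, 1.12, -0.99, -2.65]
1 -60 [True, True, True, True, True, True, True, True] [-0.33, 0.49, -0.17, 0.92, 0.0, 2.29] [0.26, 0.34, -0.81, -0.01, -0.99, 2.65]
1 -30 [True, True, True, True, True, True, False, False] [-0.25, 0.54, -0.07, 0.96, 0.0, 1.85] [0.07, 0.25, -1.24, -0.88, -0.5, 1.89]
1 0 [True, True, True, True, True, False, False, False] [-0.16, 0.56, -0.04, 0.97, 0.0, 1.41] None
1 30 [True, True, True, True, True, True, True, True] [-0.08, 0.53, -0.09, 0.95, 0.0, 0.97] [-0.66, 0.21, -1.08, -0.31, 0.93, 0.69]
1 60 [True, True, True, True, True, True, True, True] [-0.02, 0.47, -0.19, 0.91, 0.0, 0.51] [-0.69, 0.48, -0.54, 0.84, 1.02, -0.33]
1 90 [True, True, True, True, True, True, True, True] [0.01, 0.38, -0.34, 0.85, 0.0, 0.01] [-0.6, 0.78, -0.04, 1.53, 0.79, -0.94]
1 120 [True, True, True, True, True, True, True, False] [-0.02, 0.29, -0.48,
[... 930 characters left out ...]
rue, True, True, True] [-0.08, 0.53, -0.09, 0.95, 0.0, -2.17] [-0.66, 0.21, -1.08, -0.31, 0.93, -2.45]
-1 60 [True, True, True, True, True, True, True, True] [-0.02, 0.47, -0.19, 0.91, 0.0, -2.64] [-0.69, 0.48, -0.54, 0.84, 1.02, 2.81]
-1 90 [True, True, True, True, True, True, True, True] [0.01, 0.38, -0.34, 0.85, 0.0, -3.13] [-0.6, 0.78, -0.04, 1.53, 0.79, 2.2]
-1 120 [True, True, True, True, True, True, True, False] [-0.02, 0.29, -0.48, 0.81, 0.0, 2.6] [-0.46, 1.0, 0.39, 1.93, 0.5, 1.89]
-1 150 [True, True, True, True, True, False, False, False] [-0.11, 0.21, -0.58, 0.78, 0.0, 1.98] None
-1 180 [True, True, True, True, False, False, False, False] [-0.24, 0.19, -0.61, 0.77, 0.0, 1.33] None
```

```bash
python3 - <<'E'
from h import *
p,q=pose(H+[0,0,.16],0,YAW,-1)
bot.move_pose(p,q)
p,_=pose(H,0,YAW,-1)
print(bot.move_linear(p,speed=.12,until_force=8), bot.read_position())
bot.set_gripper(0.0,80)
print("w",bot.read_gripper_width()*85,bot.read_finger_force(),bot.read_ft_force())
p,_=pose(H+[0,0,.03],0,YAW,-1)
bot.move_linear(p,speed=.08)
print(bot.read_ft_force(),bot.read_moment(),bot.read_gripper_width()*85,bot.read_clock())
for n in("top","side"):
    cv2.imwrite(f"pics/{n}1.png",bot.camera(n)[:,:,::-1])
a=cv2.imread("pics/top1.png")[140:300,100:300];b=cv2.imread("pics/side1.png")[250:420,150:350]
cv2.imwrite("pics/g.png",np.hstack([cv2.resize(a,(400,320)),cv2.resize(b,(400,320))]))
E
```

```text
False [0.53660092 0.31027836 0.06812264]
w 12.57659135927185 78.72301697731018 [-0.21390669 -0.93620421  1.91804004]
[-1.40599379  0.44559015 -2.70325801] [-0.00776993  0.00113119 -0.04032081] 12.44518978910367 7.0583
```

View pics/g.png

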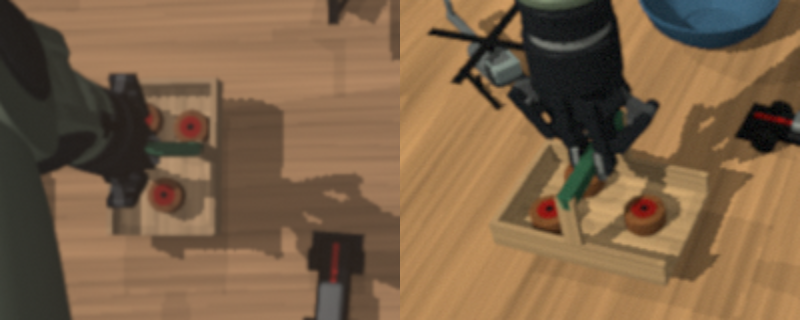

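The tray is lifted level with the bar between the pads and all three wheels inside. Now I'll carry it over and start tipping.

```bash
cat >>h.py <<'E'
PY=np.radians(-70); LIP=np.array([BOWL[0]+.028*np.cos(PY),BOWL[1]+.028*np.sin(PY),.088])
E
python3 - <<'E'
from h import *
p,_=pose(H+[0,0,.17],0,YAW,-1); bot.move_linear(p,speed=.12)
p,q=lip_pose(LIP+[0,0,.09],0,PY,-1); bot.move_linear(p,speed=.12,rotation=q)
p,q=lip_pose(LIP,0,PY,-1); bot.move_linear(p,speed=.1)
for d in (8,16,20,24,28,32): 
    p,q=lip_pose(LIP,np.radians(d),PY,-1); bot.move_linear(p,speed=.05,rotation=q)
print(bot.read_ft_force(),bot.read_clock(),bot.read_gripper_width()*85)
for n in("top","side"): cv2.imwrite(f"pics/{n}2.png",bot.camera(n)[:,:,::-1])
a=cv2.imread("pics/top2.png")[120:320,240:490];b=cv2.imread("pics/side2.png")[130:330,200:450]
cv2.imwrite("pics/t.png",np.hstack([cv2.resize(a,(400,320)),cv2.resize(b,(400,320))]))
E
```

```text
[-0.42248364 -0.0930693  -2.61035527] 15.4417 12.661726218713167
```

View pics/t.png

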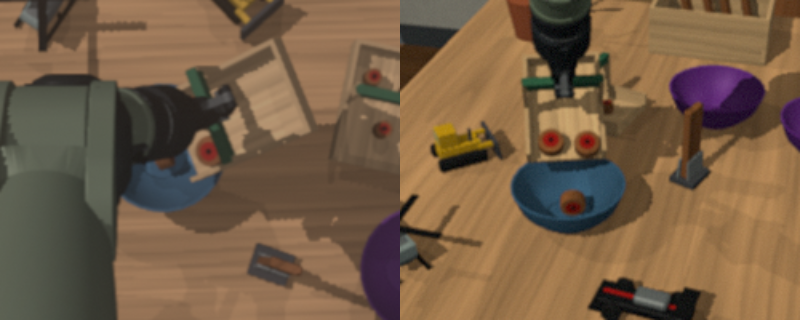

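One wheel is in the bowl, and the other two are sliding to the lip above it. I'll keep tipping.

```bash
python3 - <<'E'
from h import *
for d in (35,39,43,47,50): 
    p,q=lip_pose(LIP,np.radians(d),PY,-1); bot.move_linear(p,speed=.05,rotation=q); bot.wait(.1)
bot.wait(.5)
print(bot.read_ft_force(),bot.read_clock(),bot.read_gripper_width()*85)
for n in("top","side"): cv2.imwrite(f"pics/{n}3.png",bot.camera(n)[:,:,::-1])
a=cv2.imread("pics/top3.png")[120:320,240:490];b=cv2.imread("pics/side3.png")[130:330,200:450]
cv2.imwrite("pics/t3.png",np.hstack([cv2.resize(a,(400,320)),cv2.resize(b,(400,320))]))
E
```

```text
[ 0.63483537  0.30989272 -2.03188251] 17.9333 12.710028136940652
```

View pics/t3.png

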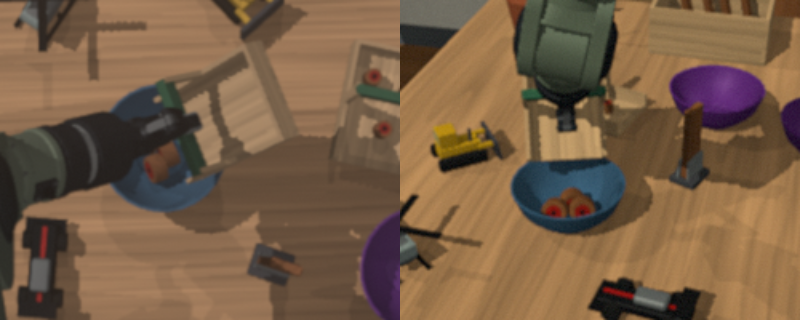

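All three wheels lie in the bowl and the tray is empty. Now I'll return it to its original free spot.

```bash
python3 - <<'E'
from h import *
L=LIP+[0,0,.07]
p,q=lip_pose(L,np.radians(50),PY,-1); bot.move_linear(p,speed=.1)
for d in (35,18,0):
    p,q=lip_pose(L,np.radians(d),PY,-1); bot.move_linear(p,speed=.1,rotation=q)
p,q=pose(H+[0,0,.16],0,YAW,-1); bot.move_linear(p,speed=.12,rotation=q)
p,_=pose(H+[0,0,.02],0,YAW,-1); bot.move_linear(p,speed=.12)
p,_=pose(H-[0,0,.004],0,YAW,-1); print(bot.move_linear(p,speed=.02,until_force=3),bot.read_position(),bot.read_ft_force())
bot.set_gripper(.6); bot.wait(.3)
p,_=pose(H+[0,0,.18],0,YAW,-1); bot.move_linear(p,speed=.12)
bot.move_pose([.35,.12,.30],q); bot.wait(.3)   # out of the cameras' way
print(bot.read_ft_force(),bot.read_clock())
for n in("top","side"): cv2.imwrite(f"pics/{n}4.png",bot.camera(n)[:,:,::-1])
a=cv2.imread("pics/top4.png");b=cv2.imread("pics/side4.png")
cv2.imwrite("pics/f.png",np.hstack([cv2.resize(a,(400,300)),cv2.resize(b,(400,300))]))
E
```

```text
True [0.53585104 0.30995837 0.06756966] [0.70808861 0.06191781 5.29158804]
[-0.24552855 -0.21164073  0.33084802] 30.0833
```

View pics/f.png

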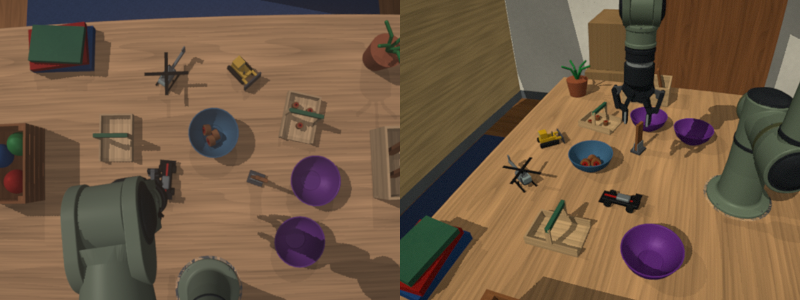

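The final view shows the empty tray flat where it started, three wheels in the blue bowl, and nothing else moved.

```bash
python3 -c "
from cell import bot
print(bot.close_job())"
```

```text
the job is handed in; nothing more can be done
None
```

The three large wheels are in the blue bowl, and the empty tray is back flat where it started, released on the work surface, which I took as "the shelf" since no separate one was visible; the job was handed in at about 30 s, and no verdict was returned.

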